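# Reset the boiler's bypass valve: jam nut, adjuster, jam nut

### The job

On the larger of the two brass valves on the ledge, loosen the jam nut first by swinging its long lever anticlockwise an eighth of a turn or a little more, then turn the dark bar-headed adjuster screw on top clockwise until its pointed end lines up with the upright index post on the valve. Then, keeping that setting, retighten the jam nut by swinging its lever fully back against its stop pin. Leave the smaller valve alone.

Things in the scene. Friction and masses are not known exactly. Their poses are not given: they have to be found in the camera images.
- valve: Larger brass valve, fixed: block 80 x 80 mm, top at 45 mm, pipe stubs to 92 mm along its x and -x. Origin on the ledge under the upright axis shared with nut and screw; z up; x points away from the robot, give or take 20 degrees. Index post at y +46 mm, top at 78. Stop pin at x -10, y -35, top at 72. Loose things near it are under 40 mm high; a 70 mm jar stands far off on the robot's right.
- nut (a joint): Steel jam nut on the valve's axis, 46 mm across, with a level lever 12 mm wide, 56 to 70 mm above the ledge. 100 mm out stands a round peg 16 mm thick, its top at 100 mm: push or grip it. Value in rad: 0 = tight, lever along the valve's -y at the stop pin (hard end); grows anticlockwise from above, towards +x; hard end 1.2. Loose: above 0.6. Needs 2.5 N at the peg; stays where left.
- screw (a joint): Screw head on the valve's axis above the nut: dark upright bar 14 mm thick, 92 to 122 mm above the ledge, square end 20 mm from the axis, pointed end with a 5 mm tongue 43 mm. Value in rad, clockwise from above: 0 = point along the valve's -x; 1.571 = along its +y, at the index post (wanted). Starts at 0.15 to 0.8. Friction 0.08 N m; stays where left. A tight nut does not block it.
- small: Smaller brass valve, fixed, the same shape at 0.65 of the size and all rigid: block 52 mm, bar's top at 79 mm, lever peg 65 mm from its axis along its -y, peg top at 65 mm. Origin on the ledge under its axis, z up. Not to be pushed. Stands at least 240 mm to the left or right of the larger one, axis to axis.
Things that resemble listed ones, but are neither listed nor needed, are in the scene too. Leave any blue or red look-alike of the valve alone.

How it is judged (in metres and radians):
On the way, in this order (a step that is already met when the one before it is completed fails the run):
1. the jam nut is loosened (lever swung at least 34 degrees anticlockwise) with the screw not yet turned (value of joint nut above 0.6 rad and value of joint screw below 0.9 rad), for 0.2 s.
2. with the nut still loose, the screw's point is brought to the index post, within 12 degrees (value of joint nut above 0.5 rad and value of joint screw between 1.36 and 1.78 rad), for 0.2 s.
At the end, for the whole second after the job is handed in: The nut's lever is back at its stop pin (within 10 degrees), the screw's point is in line with the index post (within 12 degrees), and both are at rest (value of joint nut below 0.17 rad and value of joint screw between 1.36 and 1.78 rad and velocity of joint nut between -0.05 and 0.05 rad/s and velocity of joint screw between -0.05 and 0.05 rad/s); the robot touches nothing.
It fails at once if the adjuster screw is turned while the jam nut is tight (value of joint nut below 0.25 rad and value of joint screw between 0.95 and 1.25 rad).
It fails at once if the robot pushes against the smaller valve (contact force between any of the fingers, the arm and small above 5 N).
It also fails if it takes over 64 s, if anything falls off the work surface, if the arm or the gripper's body presses on something with over 40 N, if the wrist force passes 120 N, or if a joint passes its speed limit or range.

### The arm

A 6-joint arm with a two-finger parallel gripper is mounted at the origin on the work surface. World frame = base frame: x ahead of the robot, y to its left, z up, the work surface at z = 0. Lengths are in mm, angles in degrees, forces in N, time in s.
With the tool pointing down it reaches from about 300 to 875 mm from the base axis. Payload 6.4 kg.
Tool frame: the origin (TCP) lies on the centre line of the jaws, within the pads' length; the fingertips stand 19 mm ahead of it and the grasp point (between the pads) is the TCP; z points along the fingers, y is the line along which they close (so a half turn about z gives the same grasp; the last joint's range is limited). The gripper opens to 88 mm and grips with 3 to 60 N. Pads are 18 mm wide; open, the fingers measure 123 mm over their backs; the gripper's body (75 mm by 187 mm) begins 45 mm behind the grasp point.
Start: joints at [-81.664, 10.359, 92.074, -0, 77.567, -11.82], TCP at [198.155, -539.793, 257.714] pointing down, gripper open.
Joint ranges: [-171.53, 171.53], [-51.25, 118.39], [17.06, 147.69], [-65.23, 245.23], [0, 150.52], [-178.68, 178.68]. Speed limits (degrees/s): [147.25, 147.25, 172.46, 180, 180, 180].

### API

Orientations are given as [roll, pitch, yaw] about the fixed x, y, z axes, in that order (R = Rz(yaw) Ry(pitch) Rx(roll)).
In Python, from workcell import bot gives the robot as it stands.
- The arm moves only by the tool move_arm, never from a script. Its argument "deltas" is a list of rows, each a list of 7 numbers: the turn, a rotation vector about the tool's x, y, z in units of 8 degrees (1.0 is 8 degrees), then the shift along the tool's x, y, z in m, then the closure, from -1 (fully open) to 1 (shut). In form: [[rx, ry, rz, x, y, z, grip], ...]. A call has 1 to 20 rows; each row is the pose to reach, as a shift and turn from the pose commanded when the call began, along the tool's axes at that moment; what a row does not reach only later rows make up. A row lasts 1/10 s, in which the tool goes at most 50 mm and 8.59 degrees, less where a joint would pass 70% of its speed; a pose out of reach is approached as far as the arm can. A call with a gripper value outside its range is refused whole. The fingers move at their own pace and stop on an object; "grip_force" is the grip in N (left out, the last holds). Time passes only in rows, so rows that repeat a pose let the fingers close. It gives the time, the measured TCP pose, the force, the opening and the grip force at its end, in the units of the state.
- bot.observe(): the state, without advancing time (a new reading comes with each control period).
- bot.get_image(name): name is "side" or "top"; returns the picture (480x640x3 uint8, red, green, blue); there is no depth.
- bot.calibration(name): a dict with "fx", "fy", "cx", "cy" (pixels), "distortion" ([k1, k2, p1, p2, k3] as OpenCV has them; the pictures are not rectified), "world_from_camera" (4x4, takes a point from camera to world coordinates). Camera axes: x right, y down, z forward; pixel columns grow to the right and rows downward; lengths in mm; the calibration is good to about 2 mm. A picture is of the moment at which its call begins. calibration takes no time and is no camera call.
- bot.job_done(): hands the job in; it is judged then, once.
Trained networks look in the newest picture that a camera, given by its name, has taken for a name from the list of things; names that differ only in an ending like _2 or _b are one class to them, and where a whole thing is asked for, a point or a joint stands for the part that bears it (a point fixed in the world has none). Each returns a list of dicts, best first, with "conf" (0 to 1); they miss things now and then, are a little off and sometimes report something else, mostly with a low value. They report only what shows in the picture. A call takes as long as a camera call. They do not tell look-alikes from the thing itself.
- bot.spot_in(query, camera): "bbox" ([left, top, width, height] in pixels, round what is visible of it).
- bot.trace(query, camera): "pixels" (480x640 bool, what is visible of it) and "bbox" ([left, top, width, height] in pixels, round what is visible of it).
The state is a dict: "time_s": time; "qpos": joint angles; "dq": joint speeds; "tau": joint torques, N m; "position": TCP position; "tool_rot": TCP orientation; "contact_force": force on the tool from outside, world axes, zero at the start; "ft_torque": the same for the moment, N m; "opening": finger opening in mm; "grip_force": force on a finger pad.
Only numpy, scipy, OpenCV 4.12 (cv2) and the standard library are available. Lean on these libraries where they do the work, as an engineer would, in place of code of your own. Each camera call takes 0.05 s, during which the arm holds its last target. There are 200 camera calls.

## Working session

There is one attempt and no reset: what is moved stays moved. The work goes in short steps, Python scripts to look and compute and a tool call to move; the robot and the scene stay as the last step left them, time stands still between calls to the robot, and variables do not carry over. Pictures are saved under pics/ and viewed, at most 10 in all, crops included, and the job is handed in when it is done.

Besides the shell and the picture viewer there is one more tool, called as name(argument=value, ...), one argument or row to a line, values as JSON. move_arm: Moves the arm, as the interface text tells. Its arguments: {"type":"object","properties":{"deltas":{"type":"array"},"grip_force":{"type":"number"}},"required":["deltas"]}

```bash
mkdir -p pics; python3 - <<'E'
from workcell import bot
import cv2,numpy as np
for c in("top","side"):
    cv2.imwrite(f"pics/{c}0.png",cv2.cvtColor(bot.get_image(c),cv2.COLOR_RGB2BGR))
    k=bot.calibration(c);print(c,k)
    for q in("valve","nut","screw","small"):
        print(q,[(np.round(d["bbox"]).tolist(),round(d["conf"],2)) for d in bot.spot_in(q,c)])
print(bot.observe())
E
```

```text
top {'fx': 611.0354148258219, 'fy': 611.0354148258219, 'cx': 321.8336957127471, 'cy': 241.40349757275789, 'distortion': array([-0.08530717,  0.        ,  0.        ,  0.        ,  0.        ]), 'world_from_camera': array([[ 4.51508643e-02, -9.74575777e-01,  2.19461736e-01,
         1.27976399e+02],
       [-9.98980176e-01, -4.40666385e-02,  9.83560912e-03,
         1.13125292e+02],
       [ 8.53946026e-05, -2.19682010e-01, -9.75571528e-01,
         1.42496936e+03],
       [ 0.00000000e+00,  0.00000000e+00,  0.00000000e+00,
         1.00000000e+00]])}
valve [([224.0, 244.0, 73.0, 82.0], 0.93), ([118.0, 274.0, 68.0, 85.0], 0.76), ([490.0, 207.0, 72.0, 58.0], 0.68), ([300.0, 156.0, 66.0, 73.0], 0.61)]
nut [([240.0, 273.0, 55.0, 15.0], 0.89), ([313.0, 169.0, 55.0, 20.0], 0.79), ([142.0, 300.0, 50.0, 16.0], 0.68), ([521.0, 235.0, 42.0, 5.0], 0.68)]
screw [([515.0, 229.0, 7.0, 24.0], 0.75), ([129.0, 299.0, 16.0, 32.0], 0.6), ([242.0, 265.0, 8.0, 32.0], 0.51), ([318.0, 168.0, 3.0, 25.0], 0.49)]
small [([423.0, 176.0, 48.0, 49.0], 0.88), ([313.0, 171.0, 57.0, 20.0], 0.56)]
side {'fx': 624.78
[... 1050 characters left out ...]
 32.0, 35.0], 0.84)]
{'time_s': 0.5, 'qpos': array([-8.16627254e+01,  1.03610138e+01,  9.20768386e+01,  1.03230678e-03,
        7.75660740e+01, -1.18217069e+01]), 'dq': array([ 0.06606576, -0.0377393 , -0.01368405,  0.08826771,  0.05377406,
        0.00567154]), 'tau': array([-7.79663405e-04, -4.33449769e+01, -3.41875327e+01,  7.01721129e-02,
        3.19649815e-02, -3.19885874e-05]), 'position': array([ 198.16608454, -539.77031967,  257.67413644]), 'tool_rot': array([-1.79996363e+02, -1.79106800e-03,  2.01587591e+01]), 'contact_force': array([-0.41267215, -0.09693818, -0.06595522]), 'ft_torque': array([-0.04050547, -0.01906976,  0.03638127]), 'grip_force': 0.0, 'opening': 87.99405013779256}
```

View pics/top0.png

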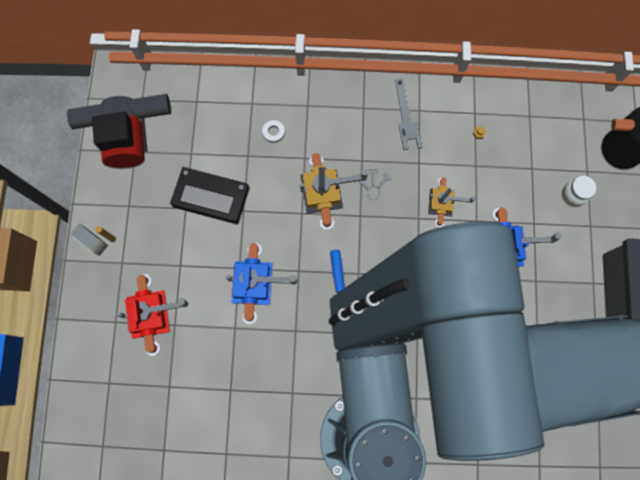

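View pics/side0.png

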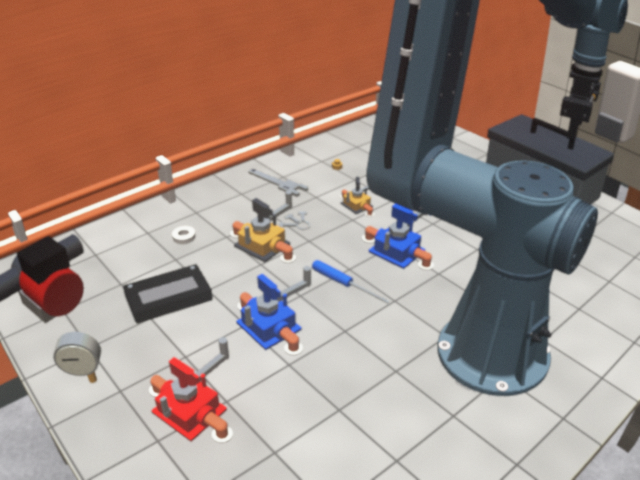

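The top view shows the larger brass valve at about (322,188), with its lever peg near (363,178). The small brass valve is at (443,200). In the side view the larger valve is at about (262,232).

```bash
python3 - <<'E'
import cv2
a=cv2.imread("pics/top0.png")[145:235,290:410]
b=cv2.imread("pics/side0.png")[180:270,220:340]
cv2.imwrite("pics/c1.png",cv2.resize(a,None,fx=6.6,fy=6.6,interpolation=cv2.INTER_CUBIC))
cv2.imwrite("pics/c2.png",cv2.resize(b,None,fx=6.6,fy=6.6,interpolation=cv2.INTER_CUBIC))
E
```

```text
(no output)
```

View pics/c1.png

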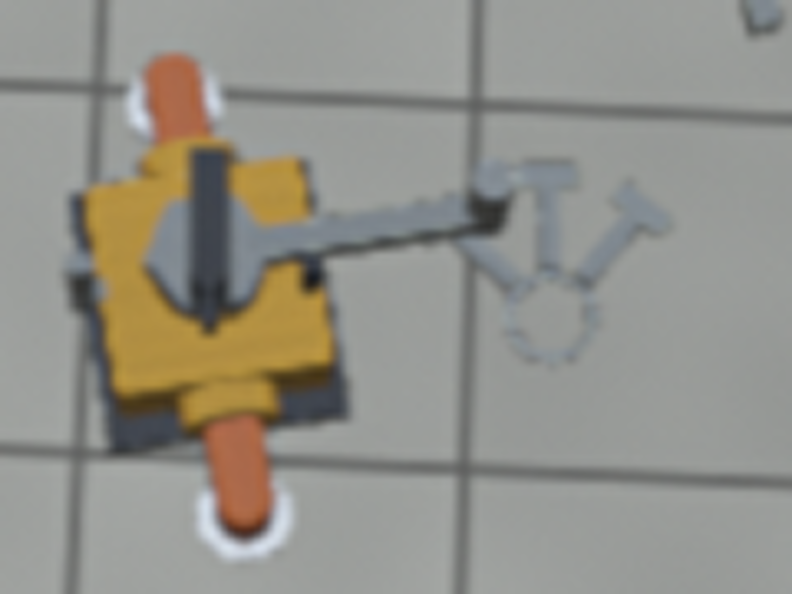

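View pics/c2.png

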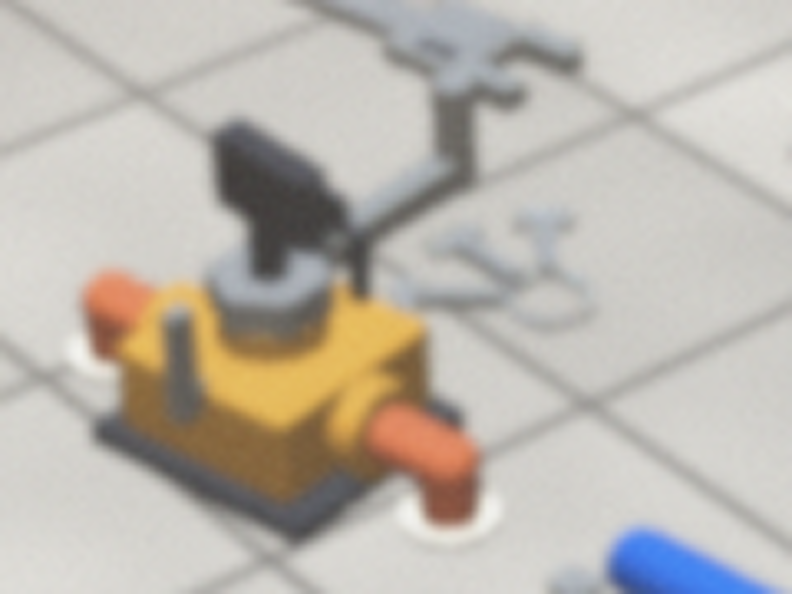

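The top crop shows the block-top corners, the post at the left, the stop pin right of the nut, the peg top at about crop (490,178), and the bar pointing back at the robot with its tip at (210,325). The side crop agrees. Next I fit the pose to these points.

```bash
cat > h.py <<'E'
from workcell import bot
import numpy as np,cv2
def proj(c,P):
    k=bot.calibration(c);T=np.linalg.inv(k["world_from_camera"])
    K=np.array([[k["fx"],0,k["cx"]],[0,k["fy"],k["cy"]],[0,0,1]])
    return cv2.projectPoints(np.float64(P).reshape(-1,1,3),cv2.Rodrigues(T[:3,:3])[0],T[:3,3],K,np.float64(k["distortion"]))[0][:,0]
def Rz(a):return np.array([[np.cos(a),-np.sin(a),0],[np.sin(a),np.cos(a),0],[0,0,1]])
E
cat > fit.py <<'E'
from h import *
from scipy.optimize import least_squares
def model(p):
    n,s=p[3:]
    u=np.array([-np.cos(s),np.sin(s),0]);z=np.array([0,0,1])
    f=np.array([[40,40,45],[40,-40,45],[-40,-40,45],[-40,40,45],[0,46,78],[-10,-35,72],
      [100*np.sin(n),-100*np.cos(n),100],-20*u+122*z,43*u+118*z])
    return f@Rz(p[2]).T+[p[0],p[1],0]
top=np.array([[85,195],[305,160],[333,360],[120,395],[83,262],[308,262],[490,178],[208,152],[210,322]])/6.6+[290,145]
si=[0,3,2,4]
sd=np.array([[120,345],[283,430],[425,325],[177,310]])/6.6+[220,180]
def res(p):
    P=model(p);return np.r_[(proj("top",P)-top).ravel(),(proj("side",P[si])-sd).ravel()]
r=least_squares(res,[600,100,0,0,.4],loss="soft_l1")
print(r.x,r.cost);print(np.round(res(r.x).reshape(-1,2),1))
s=[0,0,0]
print("peg",model(r.x)[6],"tip",model(r.x)[8])
E
python3 fit.py
```

```text
[5.70438250e+02 1.33272787e+02 2.07533192e-01 2.14726004e-02
 6.43691090e+00] 6.061798130312551
[[-0.5 -0.9]
 [-0.6 -0.8]
 [ 0.8  0.7]
 [-0.5  0.7]
 [-0.5  0.9]
 [ 0.6  0.3]
 [ 0.5 -0.1]
 [ 0.1 -0.1]
 [ 0.1  1.4]
 [-1.6 -0.7]
 [-0.6 -1. ]
 [ 1.  -1.1]
 [-0.3 -0.1]]
peg [593.13918888  35.88352963 100.        ] tip [527.5004835 130.9601763 118.       ]
```

move_arm(
  deltas=[
    [0,0,-10.2,0.569,-0.404,0.078,0],
    [0,0,-10.2,0.569,-0.404,0.078,0],
    [0,0,-10.2,0.569,-0.404,0.078,0],
    [0,0,-10.2,0.569,-0.404,0.078,0],
    [0,0,-10.2,0.569,-0.404,0.078,0],
    [0,0,-10.2,0.569,-0.404,0.078,0],
    [0,0,-10.2,0.569,-0.404,0.078,0],
    [0,0,-10.2,0.569,-0.404,0.078,0],
    [0,0,-10.2,0.569,-0.404,0.078,0],
    [0,0,-10.2,0.569,-0.404,0.078,0],
    [0,0,-10.2,0.569,-0.404,0.078,0],
    [0,0,-10.2,0.569,-0.404,0.078,0],
    [0,0,-10.2,0.569,-0.404,0.078,0],
    [0,0,-10.2,0.569,-0.404,0.078,0],
    [0,0,-10.2,0.569,-0.404,0.078,0],
    [0,0,-10.2,0.569,-0.404,0.078,0],
    [0,0,-10.2,0.569,-0.404,0.078,0],
    [0,0,-10.2,0.569,-0.404,0.078,0],
    [0,0,-10.2,0.569,-0.404,0.078,0],
  ],
  grip_force=15,
)

```text
time_s: 2.4
position: [592.9, 34.3, 180.2]
tool_rot: [180.0, 0.0, 101.6]
contact_force: [-0.5, 0.8, 0.5]
opening: 44.3
grip_force: 0.0
```

move_arm(
  deltas=[
    [0,0,0,0,0,0.03,0],
    [0,0,0,0,0,0.06,0],
    [0,0,0,0,0,0.084,0],
    [0,0,0,0,0,0.084,0],
    [0,0,0,0,0,0.084,0],
    [0,0,0,0,0,0.084,0.9],
    [0,0,0,0,0,0.084,0.9],
    [0,0,0,0,0,0.084,0.9],
    [0,0,0,0,0,0.084,0.9],
    [0,0,0,0,0,0.084,0.9],
  ],
)

```text
time_s: 3.4
position: [593.6, 35.5, 96.5]
tool_rot: [179.9, 0.0, 101.8]
contact_force: [1.2, -1.6, 3.2]
opening: 15.5
grip_force: 15.0
```

```bash
python3 - <<'E'
from h import *
o=bot.observe();print({k:o[k] for k in("position","tool_rot","opening","grip_force","contact_force")})
a=bot.get_image("side")[150:290,190:390]
b=bot.get_image("top")[120:260,270:470]
im=np.vstack([cv2.resize(x,None,fx=2.1*1,fy=2.1,interpolation=cv2.INTER_CUBIC) for x in(a,b)])
cv2.imwrite("pics/m1.png",cv2.cvtColor(im,cv2.COLOR_RGB2BGR))
E
```

```text
{'position': array([593.64812186,  35.4837322 ,  96.53002483]), 'tool_rot': array([1.79924096e+02, 2.79428170e-02, 1.01760879e+02]), 'opening': 15.51689617291466, 'grip_force': 14.999707276001573, 'contact_force': array([ 1.18799953, -1.59418002,  3.20613066])}
```

View pics/m1.png

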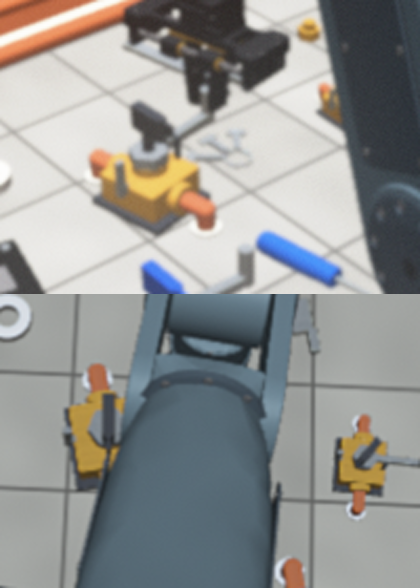

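The views show the fingers around the peg, and the opening of 15.5 mm confirms the grip. Next I swing it 50° along the arc.

move_arm(
  deltas=[
    [0,0,-0.625,0.0004,0.0087,0,0.9],
    [0,0,-1.25,0.0015,0.0174,0,0.9],
    [0,0,-1.875,0.0034,0.0259,0,0.9],
    [0,0,-2.5,0.006,0.0342,0,0.9],
    [0,0,-3.125,0.0094,0.0423,0,0.9],
    [0,0,-3.75,0.0134,0.05,0,0.9],
    [0,0,-4.375,0.0181,0.0574,0,0.9],
    [0,0,-5,0.0234,0.0643,0,0.9],
    [0,0,-5.625,0.0293,0.0707,0,0.9],
    [0,0,-6.25,0.0357,0.0766,0,0.9],
    [0,0,-6.25,0.0357,0.0766,0,0.9],
    [0,0,-6.25,0.0357,0.0766,0,0.9],
    [0,0,-6.25,0.0357,0.0766,0,0.9],
    [0,0,-6.25,0.0357,0.0766,0,0],
  ],
)

```text
time_s: 4.9
position: [660.7, 86.1, 95.7]
tool_rot: [-180.0, -0.0, 151.7]
contact_force: [0.2, -0.2, -0.4]
opening: 21.5
grip_force: 0.0
```

move_arm(
  deltas=[
    [0,0,0,0,0,0,0],
    [0,0,0,0,0,0,0],
    [0,0,0,0,0,-0.04,0],
    [0,0,0,0,0,-0.075,0],
    [0,0,0,0,0,-0.075,0],
    [0,0,-1,0.03,0,-0.075,0],
    [0,0,-2,0.06,0,-0.075,0],
    [0,0,-3,0.09,0,-0.075,0],
    [0,0,-3.9,0.102,-0.001,-0.075,0],
    [0,0,-3.9,0.102,-0.001,-0.075,0],
    [0,0,-3.9,0.102,-0.001,-0.075,0],
    [0,0,-3.9,0.102,-0.001,-0.075,0],
    [0,0,-3.9,0.102,-0.001,-0.075,0],
  ],
)

```text
time_s: 6.2
position: [571.2, 132.9, 170.6]
tool_rot: [-180.0, 0.0, -177.2]
contact_force: [0.4, -0.4, 0.1]
opening: 44.0
grip_force: 0.0
```

```bash
python3 - <<'E'
from h import *
o=bot.observe();print({k:o[k] for k in("position","tool_rot","opening","grip_force","contact_force")})
a=bot.get_image("side")[150:290,190:390]
im=cv2.resize(a,None,fx=4,fy=4,interpolation=cv2.INTER_CUBIC)
cv2.imwrite("pics/m2.png",cv2.cvtColor(im,cv2.COLOR_RGB2BGR))
E
```

```text
{'position': array([571.18670111, 132.93763155, 170.55980074]), 'tool_rot': array([-1.79997199e+02,  6.60916952e-03, -1.77178250e+02]), 'opening': 44.0205428632228, 'grip_force': 0.0, 'contact_force': array([ 0.44531676, -0.41018387,  0.05499335])}
```

View pics/m2.png

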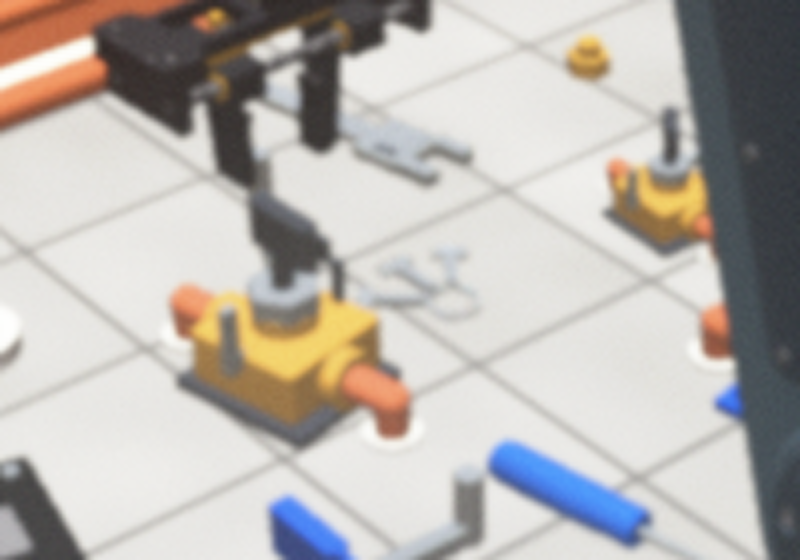

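The lever has swung behind the valve (peg at about (262,170)), and the fingers are above the bar. Next: descend and grip the bar.

move_arm(
  deltas=[
    [0,0,0,0,0,0.03,0],
    [0,0,0,0,0,0.056,0],
    [0,0,0,0,0,0.056,0],
    [0,0,0,0,0,0.056,0],
    [0,0,0,0,0,0.056,0.9],
    [0,0,0,0,0,0.056,0.9],
    [0,0,0,0,0,0.056,0.9],
    [0,0,0,0,0,0.056,0.9],
    [0,0,0,0,0,0.056,0.9],
  ],
  grip_force=25,
)

```text
time_s: 7.15
position: [571.0, 133.2, 115.5]
tool_rot: [-180.0, 0.1, -177.0]
contact_force: [-1.9, -2.9, 3.6]
opening: 13.8
grip_force: 25.0
```

move_arm(
  deltas=[
    [0,0,0.7,0,0,0,0.9],
    [0,0,1.4,0,0,0,0.9],
    [0,0,2.1,0,0,0,0.9],
    [0,0,2.8,0,0,0,0.9],
    [0,0,3.5,0,0,0,0.9],
    [0,0,4.2,0,0,0,0.9],
    [0,0,4.9,0,0,0,0.9],
    [0,0,5.6,0,0,0,0.9],
    [0,0,6.3,0,0,0,0.9],
    [0,0,7,0,0,0,0.9],
    [0,0,7.7,0,0,0,0.9],
    [0,0,8.4,0,0,0,0.9],
    [0,0,9.1,0,0,0,0.9],
    [0,0,9.7,0,0,0,0.9],
    [0,0,10.15,0,0,0,0.9],
    [0,0,10.15,0,0,0,0.9],
    [0,0,10.15,0,0,0,0.9],
    [0,0,10.15,0,0,0,0.9],
  ],
)

```text
time_s: 8.95
position: [572.6, 135.2, 115.6]
tool_rot: [179.7, -0.1, 101.7]
contact_force: [7.6, 7.3, -3.5]
opening: 13.9
grip_force: 25.0
```

move_arm(
  deltas=[
    [0,0,0,0,0,0,0],
    [0,0,0,0,0,0,0],
    [0,0,0,0,0,0,0],
    [0,0,0,0,0,0,0],
    [0,0,0,0,0,-0.03,0],
    [0,0,0,0,0,-0.06,0],
    [0,0,0,0,0,-0.06,0],
    [0,0,-1,-0.011,0.013,-0.06,0],
    [0,0,-2,-0.022,0.026,-0.06,0],
    [0,0,-3,-0.033,0.039,-0.06,0],
    [0,0,-4,-0.044,0.052,-0.06,0],
    [0,0,-5,-0.055,0.065,-0.06,0],
    [0,0,-6.25,-0.064,0.078,-0.06,0],
    [0,0,-6.25,-0.064,0.078,-0.06,0],
    [0,0,-6.25,-0.064,0.078,-0.06,0],
    [0,0,-6.25,-0.064,0.078,-0.06,0],
  ],
  grip_force=15,
)

```text
time_s: 10.55
position: [658.9, 87.1, 174.1]
tool_rot: [-180.0, -0.1, 151.6]
contact_force: [-0.0, 0.3, 0.9]
opening: 44.1
grip_force: 0.0
```

```bash
python3 - <<'E'
from h import *
o=bot.observe();print({k:o[k] for k in("position","tool_rot","opening","grip_force","contact_force")})
a=bot.get_image("side")[150:290,190:390]
b=bot.get_image("top")[120:260,270:470]
im=np.vstack([cv2.resize(x,None,fx=2.1*1,fy=2.1,interpolation=cv2.INTER_CUBIC) for x in(a,b)])
cv2.imwrite("pics/m3.png",cv2.cvtColor(im,cv2.COLOR_RGB2BGR))
E
```

```text
{'position': array([658.90522498,  87.13299693, 174.10055413]), 'tool_rot': array([-1.79972240e+02, -7.64021710e-02,  1.51609003e+02]), 'opening': 44.06754764593766, 'grip_force': 0.0, 'contact_force': array([-0.00833114,  0.27715783,  0.86140367])}
```

View pics/m3.png

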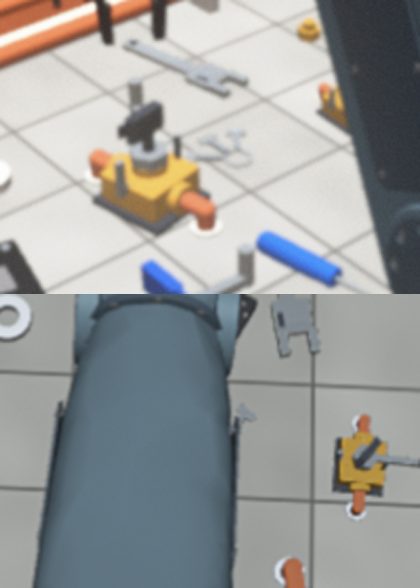

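The bar now points at the index post. Next: grip the peg and swing it back.

move_arm(
  deltas=[
    [0,0,0,0,0,0.04,0],
    [0,0,0,0,0,0.078,0],
    [0,0,0,0,0,0.078,0],
    [0,0,0,0,0,0.078,0],
    [0,0,0,0,0,0.078,0.9],
    [0,0,0,0,0,0.078,0.9],
    [0,0,0,0,0,0.078,0.9],
    [0,0,0,0,0,0.078,0.9],
    [0,0,0,0,0,0.078,0.9],
  ],
)

```text
time_s: 11.55
position: [660.7, 86.7, 98.0]
tool_rot: [179.9, 0.1, 151.8]
contact_force: [-1.1, 0.8, 4.8]
opening: 15.6
grip_force: 15.0
```

move_arm(
  deltas=[
    [0,0,0.625,0.0004,-0.0087,0,0.9],
    [0,0,1.25,0.0015,-0.0174,0,0.9],
    [0,0,1.875,0.0034,-0.0259,0,0.9],
    [0,0,2.5,0.006,-0.0342,0,0.9],
    [0,0,3.125,0.0094,-0.0423,0,0.9],
    [0,0,3.75,0.0134,-0.05,0,0.9],
    [0,0,4.375,0.0181,-0.0574,0,0.9],
    [0,0,5,0.0234,-0.0643,0,0.9],
    [0,0,5.625,0.0293,-0.0707,0,0.9],
    [0,0,6,0.0331,-0.0743,0,0.9],
    [0,0,6.25,0.0357,-0.0766,0,0.9],
    [0,0,6.37,0.037,-0.0777,0,0.9],
    [0,0,6.37,0.037,-0.0777,0,0.9],
    [0,0,6.37,0.037,-0.0777,0,0.9],
  ],
)

```text
time_s: 12.95
position: [593.2, 36.2, 98.1]
tool_rot: [179.6, 0.0, 100.8]
contact_force: [7.0, 2.6, 0.1]
opening: 15.2
grip_force: 15.0
```

move_arm(
  deltas=[
    [0,0,0,0,0,0,0],
    [0,0,0,0,0,0,0],
    [0,0,0,0,0,0,0],
    [0,0,0,0,0,0,0],
    [0,0,0,0,0,-0.04,0],
    [0,0,0,0,0,-0.08,0],
    [0,0,0,0,0,-0.12,0],
    [0,0,0,0,0,-0.15,0],
    [0,0,0,-0.04,0,-0.15,0],
    [0,0,0,-0.09,0,-0.15,0],
    [0,0,0,-0.14,0,-0.15,0],
    [0,0,0,-0.19,0,-0.15,0],
    [0,0,0,-0.24,0,-0.15,0],
    [0,0,0,-0.29,0,-0.15,0],
    [0,0,0,-0.34,0,-0.15,0],
    [0,0,0,-0.39,0,-0.15,0],
    [0,0,0,-0.39,0,-0.15,0],
    [0,0,0,-0.39,0,-0.15,0],
    [0,0,0,-0.39,0,-0.15,0],
  ],
)

```text
time_s: 14.85
position: [663.5, -346.2, 246.4]
tool_rot: [-180.0, -0.1, 100.8]
contact_force: [-0.8, 1.1, 0.6]
opening: 43.9
grip_force: 0.0
```

```bash
python3 - <<'E'
from h import *
o=bot.observe();print({k:o[k] for k in("time_s","position","opening","contact_force")})
a=bot.get_image("side")[170:280,210:350]
b=bot.get_image("top")[135:245,280:420]
im=np.vstack([cv2.resize(x,None,fx=2.7,fy=2.7,interpolation=cv2.INTER_CUBIC) for x in(a,b)])
cv2.imwrite("pics/m4.png",cv2.cvtColor(im,cv2.COLOR_RGB2BGR))
E
```

```text
{'time_s': 14.85, 'position': array([ 663.4551274 , -346.17742377,  246.37009664]), 'opening': 43.91053722146711, 'contact_force': array([-0.78734126,  1.06492938,  0.60960364])}
```

View pics/m4.png

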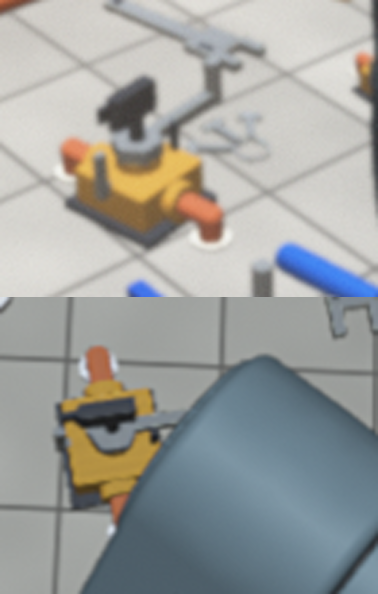

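The bar runs parallel to the block's edge and points at the post, the lever lies at its stop pin, and the arm is clear.

```bash
python3 -c "
from workcell import bot
print(bot.job_done())"
```

```text
the job is handed in; nothing more can be done
None
```

I loosened the larger valve's jam nut by about 50°, turned the adjuster screw to the index post, swung the lever back to its stop pin and handed the job in at about 15 s; the hand-in returned no verdict.

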